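# Load the sample shaker and set its selector four clicks from the stop

## Robot

A 6-joint arm with a two-finger parallel gripper is mounted at the origin on the work surface. World frame = base frame: x ahead of the robot, y to its left, z up, the work surface at z = 0. Lengths are in mm, angles in rad, forces in N, time in s.
With the tool pointing down it reaches from about 300 to 775 mm from the base axis. Payload 14.6 kg.
Tool frame: the origin (TCP) lies at the very end of the fingers, on their centre line; the grasp point (between the pads) lies 19 mm behind it; z points along the fingers, y is the direction in which the jaws open and shut (so a half turn about z gives the same grasp; the last joint's range is limited). The gripper opens to 94 mm and grips with 3 to 60 N. Pads are 16 mm wide; open, the fingers measure 119 mm over their backs; the gripper's body (75 mm by 177 mm) begins 78 mm behind the grasp point.
Start: joints at [1.215, 0.3, 1.521, -0, 1.321, -0.067], TCP at [156.639, 527.213, 205.446] pointing down, gripper open.
Joint ranges: [-3.03, 3.03], [-0.79, 2.21], [0.23, 2.52], [-1.04, 4.18], [0, 3.07], [-2.55, 2.55]. Speed limits (rad/s): [2.22, 2.22, 2.57, 3.14, 3.14, 3.14].

## Interface

Orientations are given as [roll, pitch, yaw] about the fixed x, y, z axes, in that order (R = Rz(yaw) Ry(pitch) Rx(roll)).
In Python, from cell import manip gives the robot as it stands.
- The arm moves only by the shell command python3 -m inch 'ROWS' [FORCE]. ROWS is a JSON object of lists of equal length, an entry for each row: "grip": the opening, from -1 (shut) to 1 (fully open), so that 0 is half open; "travel": the shift along the world's x, y, z in cm, a list of three; "turn": the turn, a rotation vector about the world's x, y, z in degrees, a list of three. A call has 1 to 10 rows; each row is the pose to reach, as a shift and turn from the pose measured when the call began; what a row does not reach only later rows make up. A row lasts 1/8 s, in which the tool goes at most 62.5 mm and 10.7 degrees, less where a joint would pass 70% of its speed; a pose out of reach is approached as far as the arm can. A call with a gripper value outside its range is refused whole. The fingers move at their own pace and stop on an object; FORCE is the grip in N (left out, the last holds). Time passes only in rows, so rows that repeat a pose let the fingers close. It gives the time, the measured TCP pose, the force and the opening at its end, in the units of the state.
- manip.read_state(): the state, without advancing time (a new reading comes with each control period).
- manip.camera(name): name is "scene" or "side" or "wrist"; returns (picture, depth): 400x640x3 uint8, red, green, blue; 400x640 float32, mm along the optical axis (not along the pixel's ray), 0 where there is no reading.
- manip.calibration(name): a dict with "fx", "fy", "cx", "cy" (pixels), "k1" (the pictures are not rectified: a ray, as slopes to the right and down, at radius r is drawn at 1 + k1 r^2 times it, then the intrinsics apply), "world_from_camera" (4x4, takes a point from camera to world coordinates). Camera axes: x right, y up, looking along -z (the intrinsics and any distortion apply to the point x, -y, -z); pixel columns grow to the right and rows downward; lengths in mm; the calibration is good to about 2 mm. A picture is of the moment at which its call begins: read the wrist's pose just before it. calibration takes no time and is no camera call; for the wrist camera it gives the pose at the moment of the call.
- manip.sign_off(): hands the job in, once; it reports no verdict.
Trained networks look in the newest picture that a camera, given by its name, has taken for a name from the list of things; names that differ only in an ending like _2 or _b are one class to them, and where a whole thing is asked for, a point or a joint stands for the part that bears it (a point fixed in the world has none). Each returns a list of dicts, best first, with "p" (0 to 1); they miss things now and then, are a little off and sometimes report something else, mostly with a low value. They report only what shows in the picture. A call takes as long as a camera call. They do not tell look-alikes from the thing itself.
- manip.look_for(camera, label): "bbox" ([left, top, right, bottom] in pixels, round what is visible of it).
The state is a dict: "clock": time; "joints": joint angles; "qd": joint speeds; "effort": joint torques, N m; "eef_pos": TCP position; "eef_rot": TCP orientation; "wrist_force": force on the tool from outside, world axes, zero at the start; "moment": the same for the moment, N m; "finger_gap": finger opening in mm.
Only numpy, scipy, OpenCV 4.12 (cv2) and the standard library are available. Lean on these libraries where they do the work, as an engineer would, in place of code of your own. Each camera call takes 0.05 s, during which the arm holds its last target.

## Task

Get the water-sample shaker ready: pick up the lidded sample box standing on the bench and set it gently on top of the one clamped to the shaker, lugs locked into its base, and let go. Then turn the selector knob anticlockwise all the way back to its end stop, and from there clockwise exactly four clicks, leaving it at rest in that detent with the gripper clear. Leave the jar, the tube, the tube cap and the pen where they are.

Things in the scene. Friction and masses are not known exactly. Their poses are not given: they have to be found in the camera images.
- box_mid (a point): centre (half-way up) of the loose white lidded sample box standing on the bench at the robot's left: 100 mm (its x) by 60 mm (its y) by 45 mm high to the top of the lid, 0.2 to 0.4 kg, straight smooth sides; grip it across the 60 mm. z up. Half a turn about z makes no difference.
- upper_box: the same loose box, origin at the centre of its underside, same axes. Two tapered round lugs (14 mm across at the foot, 7 mm at the top, 6 mm high) stand on its lid at x = +34 and -34 mm, y = 0; two square recesses (17 mm wide, 7.5 mm deep) in its underside at the same places.
- lower_mid (a point): centre (half-way up) of the identical box clamped to the shaker's platform, which cannot move; same axes, x to the back of the shaker. A box locked on it has its centre 45 mm straight above this point and its long sides parallel; standing on the lugs unlocked it is 6 mm too high. 12 mm high clips at the foot of its long sides, else clear beside it.
- lower_box: the same clamped box, origin at the centre of its underside; lugs and recesses as on the loose box
- selector_grip (a point): grip point of the selector knob, on its axis and turning with it: in the middle of a black bar 44 mm long (x; white pointer line at +x), 14 mm thick (y), whose top is 9 mm above this point and foot 21 mm below. z is the turning axis, out of the sloping panel (34 mm below), leaning 20 degrees from vertical towards the robot's side. Pinch across y, fingers along -z; panel flat for 50 mm around.
- selector (a joint): selector angle in rad: 0 at the anticlockwise end stop, growing clockwise seen facing the panel (negative turns about selector_grip z). Ten detents 30 degrees (0.524) apart, 0 to 4.712, hard stops at both ends; starts at click 5 or 6. Leaving a detent takes 0.05 to 0.1 N m; let go, the knob springs into the nearest. Four clicks = 2.09 rad, more than most grasps can turn.
- jar_mid (a point): bystander: glass jar with a cap, 64 mm across, 85 mm high, at the left behind the loose box; its centre
- tube_mid (a point): bystander: upright capped sample tube, 34 mm across its cap, 104 mm high, right of the shaker; its centre
- tube_cap_mid (a point): bystander: loose tube cap, 36 mm across, 14 mm high, lying between the shaker and the jar; its centre
- pen_mid (a point): bystander: pen 125 mm long, 10 mm thick, lying at the front right; its centre
There are look-alikes about, which are no part of the job. Several things look just like the upper_box: the one meant starts farthest to the robot's right.

How it is judged:
By the outcome, as a careful person would: the job done as asked, in the order asked, and still so for the second after the job is handed in, with the robot touching nothing.
It also fails if it takes over 72 s, if anything falls off the work surface, if the arm or the gripper's body presses on something with over 40 N, if the wrist force passes 120 N, or if a joint passes its speed limit or range.

## Working session

There is one attempt and no reset: what is moved stays moved. The work goes in short steps, Python scripts to look and compute and a shell command to move; the robot and the scene stay as the last step left them, time stands still between calls to the robot, and variables do not carry over. Pictures are saved under pics/ and viewed, and the job is handed in when it is done.

```bash
ls; mkdir -p pics; cat > h.py <<'E'
import numpy as np, cv2
from cell import manip
def snap(n,f):
    im,d=manip.camera(n); c=manip.calibration(n)
    cv2.imwrite('pics/'+f+'.png',im[:,:,::-1]); np.savez('pics/'+f+'.npz',im=im,d=d,T=np.array(c['world_from_camera']),k=[c[x] for x in('fx','fy','cx','cy','k1')])
    return im,d,c
def load(f):
    z=np.load('pics/'+f+'.npz'); return z['im'],z['d'],z['T'],z['k']
def rays(uv,k):
    fx,fy,cx,cy,k1=k
    uv=np.asarray(uv,float).reshape(-1,1,2)
    return cv2.undistortPoints(uv,np.array([[fx,0,cx],[0,fy,cy],[0,0,1.]]),np.array([k1,0,0,0,0.])).reshape(-1,2)
def p3(uv,dep,T,k):
    r=rays(uv,k); dep=np.asarray(dep,float).reshape(-1,1)
    P=np.c_[r[:,:1]*dep,-r[:,1:]*dep,-dep]
    return P@T[:3,:3].T+T[:3,3]
def onplane(uv,T,k,n,c):
    r=rays(uv,k); D=np.c_[r[:,:1],-r[:,1:],-np.ones(len(r))]@T[:3,:3].T
    o=T[:3,3]; n=np.asarray(n,float)
    s=(c-o@n)/(D@n); return o+D*s[:,None]
def cloud(f):
    im,d,T,k=load(f); v,u=np.mgrid[0:400,0:640]
    P=p3(np.c_[u.ravel(),v.ravel()],d.ravel(),T,k).reshape(400,640,3); P[d==0]=np.nan
    return im,P
def proj(P,T,k):
    P=np.atleast_2d(P); q=(P-T[:3,3])@T[:3,:3]
    x=np.c_[q[:,0]/-q[:,2],-q[:,1]/-q[:,2]]; r2=(x**2).sum(1,keepdims=True); x=x*(1+k[4]*r2)
    return x*[k[0],k[1]]+[k[2],k[3]]
E
python3 - <<'E'
from h import *
print(manip.read_state())
for n in('scene','side','wrist'):
    snap(n,n+'0'); c=manip.calibration(n); print(n,np.round(c['world_from_camera'],3).tolist(),c['fx'],c['k1'])
    for l in(['upper_box','selector_grip','lower_box'] ):
        print(l,[(r['bbox'],r['p']) for r in manip.look_for(n,l)])
E
```

```text
pics
{'clock': 0.0, 'joints': array([ 1.21538518e+00,  3.00483243e-01,  1.52158414e+00, -2.27230764e-05,
        1.32067176e+00, -6.65861157e-02]), 'qd': array([-1.26745684e-05,  1.10792558e-03,  8.48775154e-04,  8.53832246e-05,
       -6.82599892e-04, -9.86303527e-05]), 'effort': array([-4.76944206e-04, -5.31806731e+01, -3.52735698e+01,  7.07880151e-02,
        2.44071818e-02, -8.89574630e-05]), 'eef_pos': array([156.56580651, 526.97632269, 204.87836983]), 'eef_rot': array([-3.14044724e+00, -5.43231325e-05,  2.85277323e+00]), 'wrist_force': array([-0.1430855 ,  0.00527455, -0.21770056]), 'moment': array([ 0.08222879,  0.01913278, -0.02602478]), 'finger_gap': 94.15371529734897}
scene [[-0.309, -0.75, 0.585, 1100.886], [0.951, -0.252, 0.18, 240.477], [0.012, 0.612, 0.791, 895.387], [0.0, 0.0, 0.0, 1.0]] 366.5949998987676 -0.06784538907563184
upper_box [([483.3, 268.3, 516.7, 315.2], 0.67), ([448.6, 180.1, 485.7, 210.0], 0.64), ([445.6, 222.4, 494.5, 253.8], 0.59), ([409.1, 193.3, 436.0, 235.1], 0.55), ([288.9, 192.1, 310.5, 206.4], 0.19)]
selector_grip [([288.6, 192.2, 307.3, 206.7], 0.56)]
lower_box [([244.3, 204.8, 291.9, 253.5], 0.8), ([410.0, 195.9, 436.0, 237.4], 0.25)]
side [[0.846, 0.273, -0.457, -122.626], [-0.532, 0.399, -0.746, -975.508], [-0.021, 0.875, 0.484, 763.663], [0.0, 0.0, 0.0, 1.0]] 417.46875442220204 -0.0012673920223870091
upper_box [([251.6, 178.9, 283.9, 201.9], 0.77), ([212.5, 177.7, 244.9, 198.4], 0.75), ([250.5, 165.7, 273.0, 186.4], 0.69), ([267.5, 154.4, 293.3, 173.6], 0.53)]
selector_grip [([328.2, 205.7, 346.3, 222.8], 0.5)]
lower_box [([356.7, 184.3, 393.4, 205.4], 0.97)]
wrist [[0.285, -0.929, -0.237, 88.378], [0.959, 0.276, 0.07, 546.211], [0.0, -0.247, 0.969, 383.384], [0.0, 0.0, 0.0, 1.0]] 300.0523348540412 -0.05755226406772729
upper_box [([268.9, 267.9, 347.5, 355.5], 0.82), ([226.6, 351.4, 273.7, 370.5], 0.73), ([345.3, 353.7, 375.7, 358.9], 0.44)]
selector_grip []
lower_box []
```

View pics/scene0.png

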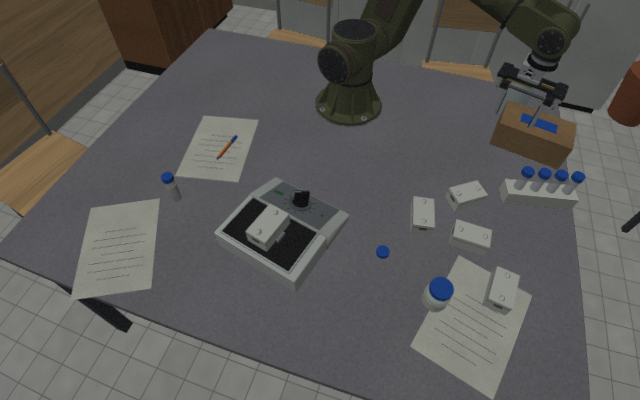

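View pics/side0.png

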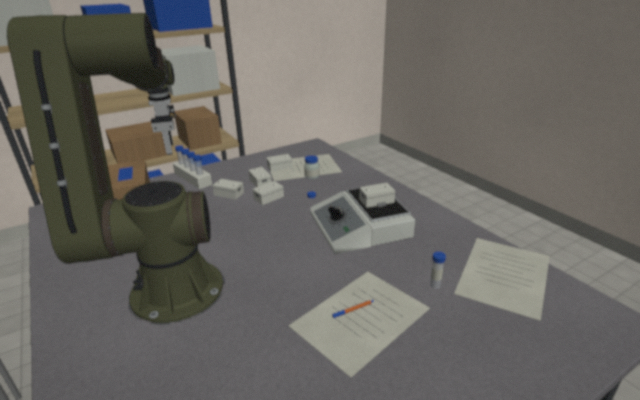

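View pics/wrist0.png

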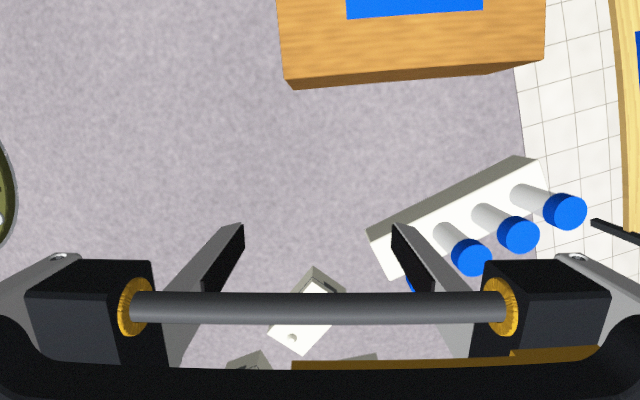

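```bash
python3 - <<'E'
from h import *
for f,bs in(('scene0',[[483.3, 268.3, 516.7, 315.2],[448.6, 180.1, 485.7, 210.0],[445.6, 222.4, 494.5, 253.8],[409.1, 193.3, 436.0, 235.1],[288.6, 192.2, 307.3, 206.7],[244.3, 204.8, 291.9, 253.5]]),('side0',[[251.6, 178.9, 283.9, 201.9],[212.5, 177.7, 244.9, 198.4],[250.5, 165.7, 273.0, 186.4],[267.5, 154.4, 293.3, 173.6],[356.7, 184.3, 393.4, 205.4],[328.2, 205.7, 346.3, 222.8]])):
    im,P=cloud(f)
    for b in bs:
        u=int((b[0]+b[2])/2);v=int((b[1]+b[3])/2)
        print(f,b,np.round(np.nanmedian(P[v-2:v+3,u-2:u+3].reshape(-1,3),0)))
E
```

```text
scene0 [483.3, 268.3, 516.7, 315.2] [627. 564.  43.]
scene0 [448.6, 180.1, 485.7, 210.0] [344. 459.  44.]
scene0 [445.6, 222.4, 494.5, 253.8] [493. 478.  43.]
scene0 [409.1, 193.3, 436.0, 235.1] [457. 340.  45.]
scene0 [288.6, 192.2, 307.3, 206.7] [539.  -4.  75.]
scene0 [244.3, 204.8, 291.9, 253.5] [687. -23. 132.]
side0 [251.6, 178.9, 283.9, 201.9] [434. 318.  46.]
side0 [212.5, 177.7, 244.9, 198.4] [319. 430.  42.]
side0 [250.5, 165.7, 273.0, 186.4] [467. 442.  46.]
side0 [267.5, 154.4, 293.3, 173.6] [603. 547.  28.]
side0 [356.7, 184.3, 393.4, 205.4] [644. -56. 131.]
side0 [328.2, 205.7, 346.3, 222.8] [529.  -7.  68.]
```

Four look-alike boxes in the scene view: (423,214) at y≈340, (467,195) at y≈459, (471,236) at y≈478 and (502,290) at y≈564. The one at (423,214) has the smallest y, so it is farthest to the robot's right and is the one meant. The clamped box is at (268,228), the knob at (300,199), the jar at (438,293) and the cap at (383,252). I'll confirm the target in a crop.

```bash
python3 - <<'E'
from h import *
im,P=cloud('scene0')
c=cv2.resize(im[180:250,395:500],None,fx=7,fy=7,interpolation=cv2.INTER_CUBIC)
cv2.imwrite('pics/crop_boxes.png',c[:,:,::-1])
c=cv2.resize(im[170:265,240:335],None,fx=6,fy=6,interpolation=cv2.INTER_CUBIC)
cv2.imwrite('pics/crop_knob.png',c[:,:,::-1])
# lid cloud fit
for (a,b,lo,hi) in (((405,190),(440,240),36,55),((240,200),(295,256),120,145)):
    Q=P[a[1]:b[1],a[0]:b[0]].reshape(-1,3); I=im[a[1]:b[1],a[0]:b[0]].reshape(-1,3)
    m=(Q[:,2]>lo)&(Q[:,2]<hi)&(I.min(1)>120)
    r=cv2.minAreaRect(Q[m][:,:2].astype(np.float32)); print(m.sum(),r,np.nanmedian(Q[m],0))
E
```

```text
584 ((443.00506591796875, 342.40087890625), (101.54544830322266, 60.5340690612793), 9.350473403930664) [447.69141991 342.66331965  44.12125235]
759 ((668.67919921875, -32.908103942871094), (59.68979263305664, 100.15296936035156), 76.31336975097656) [670.768612   -32.29382261 131.95716844]
```

View pics/crop_boxes.png

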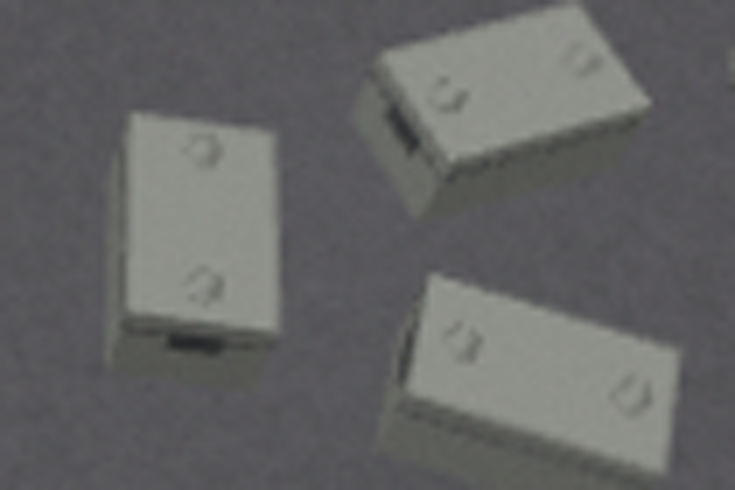

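View pics/crop_knob.png

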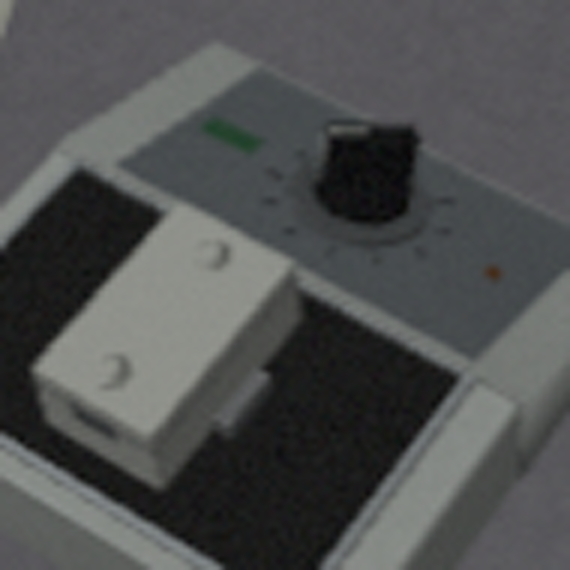

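The crop confirms it. The target box, standing alone at crop left (200,220), has two lugs on its lid and its long side is about 9° off world x. In the knob crop, the knob bar's white pointer faces the robot. Next I'll go to a wrist view of the box.

```bash
python3 -m inch '{"grip":[1,1,1,1,1,1,1,1,1],"travel":[[5.5,-3,0],[11,-6,0],[16.5,-8.5,0],[22,-11,-1],[27,-14,-2],[32,-16.5,-4],[34.5,-17.5,-5.5],[34.5,-17.5,-5.5],[34.5,-17.5,-5.5]],"turn":[[0,0,4],[0,0,8],[0,0,12],[0,0,16],[0,0,20],[0,0,24],[0,0,26],[0,0,26],[0,0,26]]}' 20
python3 - <<'E'
from h import *
snap('wrist','w1'); print(manip.look_for('wrist','upper_box'))
im,P=cloud('w1')
m=(P[:,:,2]>36)&(P[:,:,2]<60)&(im.min(2)>130)
n,l,st,c=cv2.connectedComponentsWithStats(m.astype(np.uint8))
for i in range(1,n):
    if st[i,4]>300:
        Q=P[l==i]; print(st[i],cv2.minAreaRect(Q[:,:2].astype(np.float32)),np.median(Q,0))
E
```

```text
clock: 1.72
eef_pos: [501.1, 352.7, 150.9]
eef_rot: [3.141, 0.0, -2.977]
wrist_force: [-1.1, -0.5, 0.7]
finger_gap: 93.8
[{'bbox': [386.5, 147.3, 505.7, 229.6], 'p': 0.89}, {'bbox': [397.3, 3.7, 532.3, 90.3], 'p': 0.88}, {'bbox': [283.7, 78.2, 354.5, 189.3], 'p': 0.83}]
[ 404    0  128   86 7015] ((328.7689514160156, 460.181396484375), (60.48771667480469, 101.75765991210938), 35.24339294433594) [332.88877957 454.59182691  44.0371601 ]
[ 587    0   53   29 1399] ((284.3832702636719, 595.616943359375), (26.094913482666016, 47.58958435058594), 11.44778060913086) [286.83366723 589.2652575   48.65330654]
[ 285   79   67  110 6956] ((444.5732727050781, 341.96734619140625), (100.1974105834961, 60.359169006347656), 8.531617164611816) [441.49290169 341.71059123  44.05998875]
[ 395  150  115   80 5988] ((474.5643005371094, 482.76806640625), (101.78644561767578, 60.40806198120117), 86.34783172607422) [473.14566126 479.96003364  44.146638  ]
[  50  174   56   85 2576] ((568.0462036132812, 110.62045288085938), (32.91426467895508, 90.1013412475586), 75.60757446289062) [564.26317888 116.1629583   46.95071028]
[316 328  56  32 902] ((666.9028930664062, 407.0625), (33.632877349853516, 64.10108184814453), 18.945459365844727) [656.14385027 402.95311693  52.6453266 ]
```

View pics/w1.png

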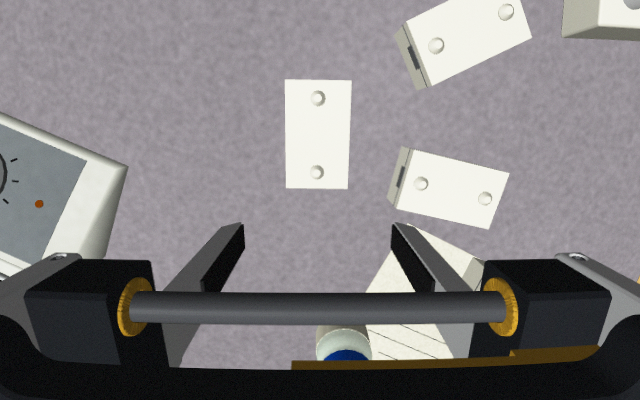

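The wrist view shows the target box at (317,134) with its lugs at about (317,98) and (317,172). The neighbouring boxes are clear of the fingers. I'll refine the heading.

```bash
python3 - <<'E'
from h import *
im,P=cloud('w1'); _,_,T,k=load('w1')
m=(P[:,:,2]>36)&(P[:,:,2]<60)&(im.min(2)>130)
n,l,st,c=cv2.connectedComponentsWithStats(m.astype(np.uint8))
for i in range(1,n):
    if st[i,4]>6000 and st[i,0]==285:
        cn,_=cv2.findContours((l==i).astype(np.uint8),0,cv2.CHAIN_APPROX_NONE)
        W=onplane(cn[0].reshape(-1,2)+0.0,T,k,[0,0,1],44.5)
        print(cv2.minAreaRect(W[:,:2].astype(np.float32)), (np.percentile(W,[2,98],0)).mean(0))
        M=cv2.moments((l==i).astype(np.uint8),True); print(onplane([[M['m10']/M['m00'],M['m01']/M['m00']]],T,k,[0,0,1],44.5))
g=cv2.GaussianBlur(cv2.cvtColor(im,cv2.COLOR_RGB2GRAY),(0,0),1)
ci=cv2.HoughCircles(cv2.resize(g[75:195,280:360],None,fx=4,fy=4),cv2.HOUGH_GRADIENT,1,100,param1=60,param2=12,minRadius=18,maxRadius=40)
uv=ci[0,:,:2]/4+[280,75]; print(uv,ci[0,:,2]); W=onplane(uv,T,k,[0,0,1],46); print(W)
if len(W)>1: d=W[0]-W[1]; print(np.hypot(*d[:2]),np.degrees(np.arctan2(d[1],d[0])),W[:2].mean(0))
s=manip.read_state(); print(s['eef_pos'],np.degrees(s['eef_rot']))
E
```

```text
((444.47265625, 342.020751953125), (99.76213073730469, 60.06060028076172), 8.551708221435547) [444.35291774 341.99640356  44.5       ]
[[441.88741334 341.59062376  44.5       ]]
[[316.375 172.375]
 [316.375  97.875]] [29.7 34.4]
[[478.67982595 346.99732522  46.        ]
 [411.39524517 335.80028534  46.        ]]
68.20988573539445 9.448189468397112 [445.03753556 341.39880528  46.        ]
[500.97975278 353.02385287 151.30768884] [ 1.79972481e+02  5.52251044e-02 -1.70498062e+02]
```

```bash
python3 -m inch '{"grip":[1,1,1,1,1,1,-1,-1,-1,-1],"travel":[[-4,-0.8,-2],[-5.65,-1.1,-5],[-5.65,-1.1,-9],[-5.65,-1.1,-12.5],[-5.65,-1.1,-14.5],[-5.65,-1.1,-14.5],[-5.65,-1.1,-14.5],[-5.65,-1.1,-14.5],[-5.65,-1.1,-14.5],[-5.65,-1.1,-14.5]],"turn":[[0,0,-0.4],[0,0,-0.4],[0,0,-0.4],[0,0,-0.4],[0,0,-0.4],[0,0,-0.4],[0,0,-0.4],[0,0,-0.4],[0,0,-0.4],[0,0,-0.4]]}' 25
```

```text
clock: 3.08
eef_pos: [444.6, 342.2, 6.8]
eef_rot: [3.141, 0.002, -2.983]
wrist_force: [-1.7, -0.4, 2.3]
finger_gap: 59.8
```

Gripped (gap 59.8 mm). I'll lift and move to a spot beside the clamped box where the wrist camera can see it.

```bash
python3 -m inch '{"grip":[-1,-1,-1,-1,-1,-1,-1,-1,-1,-1],"travel":[[0,0,3],[0,0,8],[3,-3,13],[7,-7,17],[11,-11,20],[15,-15,20],[19,-19,20],[23,-23,20],[25.5,-25,20],[25.5,-25,20]],"turn":[[0,0,0],[0,0,0],[0,0,-2],[0,0,-5],[0,0,-9],[0,0,-13],[0,0,-17],[0,0,-21],[0,0,-23],[0,0,-23]]}' 35
python3 - <<'E'
from h import *
s=manip.read_state(); print(s['eef_pos'],np.degrees(s['eef_rot']),s['wrist_force'])
snap('wrist','w2'); print(manip.look_for('wrist','lower_box'),manip.look_for('wrist','selector_grip'))
E
```

```text
clock: 4.32
eef_pos: [700.3, 90.2, 205.0]
eef_rot: [3.142, -0.0, 2.896]
wrist_force: [1.1, 0.3, -4.3]
finger_gap: 60.2
[700.34207144  90.16527783 205.03068107] [ 1.79997817e+02 -2.09258050e-02  1.65929982e+02] [ 1.06255101  0.30560104 -4.26734514]
[{'bbox': [134.4, 143.2, 225.1, 257.0], 'p': 0.97}] [{'bbox': [156.7, 15.6, 217.9, 77.4], 'p': 0.95}]
```

View pics/w2.png

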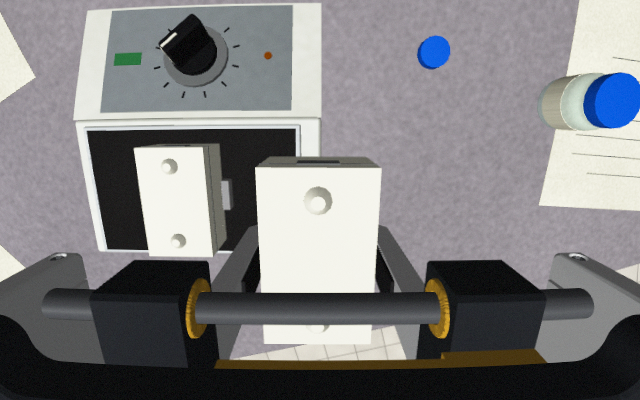

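The wrist view shows the clamped box lid at (178,200) with lugs at (169,166) and (178,241). The held box is at (318,250) with its front lug at (318,200), and the knob is at (190,42) with the pointer to the upper left (166,42). I'll measure the lid, the held box and the knob.

```bash
python3 - <<'E'
from h import *
im,P=cloud('w2'); _,_,T,k=load('w2')
g=cv2.cvtColor(im,cv2.COLOR_RGB2GRAY)
def lid(lo,hi,seed,zp):
    m=((P[:,:,2]>lo)&(P[:,:,2]<hi)&(im.min(2)>170)).astype(np.uint8)
    n,l,st,c=cv2.connectedComponentsWithStats(m); i=l[seed[1],seed[0]]; print(st[i],'z',np.median(P[l==i][:,2]))
    cn,_=cv2.findContours((l==i).astype(np.uint8),0,cv2.CHAIN_APPROX_NONE)
    W=onplane(cn[0].reshape(-1,2)*1.0,T,k,[0,0,1],zp)
    print(cv2.minAreaRect(W[:,:2].astype(np.float32)))
    return l==i
a=lid(122,150,(175,205),132)
b=lid(234,262,(280,230),243.2)
def lug(u,v,r,zp):
    c=g[v-r:v+r,u-r:u+r]; ci=cv2.HoughCircles(cv2.resize(c,None,fx=4,fy=4,interpolation=cv2.INTER_CUBIC),cv2.HOUGH_GRADIENT,1,200,param1=60,param2=10,minRadius=20,maxRadius=65)
    uv=ci[0,0,:2]/4+[u-r,v-r]-0.4; w=onplane([uv],T,k,[0,0,1],zp)[0]; print('lug',uv,ci[0,0,2]/4,w,'px/mm r'); return w
p=lug(169,166,16,133.5); q=lug(178,241,16,133.5); d=p-q
print(np.hypot(*d[:2]),np.degrees(np.arctan2(d[1],d[0]))-180,(p+q)/2)
h=lug(318,200,24,245)
t=np.radians(165.93); print('box center from front lug', h[:2]-34*np.array([np.cos(t),np.sin(t)]))
c=cv2.resize(im[0:130,120:280],None,fx=5,fy=5,interpolation=cv2.INTER_CUBIC)[:600]
cv2.imwrite('pics/crop_k2.png',c[:,:,::-1])
# panel plane
pts=[(110,20),(120,95),(270,20),(275,95),(140,30),(250,80),(105,100),(285,60)]
Q=[]
for u,v in pts:
    Q.append(np.nanmedian(P[v-3:v+4,u-3:u+4].reshape(-1,3),0))
Q=np.array(Q); cc=Q.mean(0); n=np.linalg.svd(Q-cc)[2][2]; n*=np.sign(n[2]); print('panel',cc,n,np.degrees(np.arccos(n[2])),np.degrees(np.arctan2(n[1],n[0])),np.abs((Q-cc)@n).max())
E
```

```text
[ 134  147   79  110 6981] z 131.78496138934807
((668.6452026367188, -32.23381805419922), (60.28472137451172, 99.64138793945312), 75.80394744873047)
[  255   167   127   126 14693] z 242.42429333421964
((683.7117919921875, 94.4140853881836), (59.92814254760742, 66.53269958496094), 75.62153625488281)
lug [168.725 166.475] 8.45 [636.17029301 -24.09538296 133.5       ] px/mm r
lug [177.725 240.725] 7.35 [701.83365395 -40.52658145 133.5       ] px/mm r
67.68796978142797 -14.048855599494829 [669.00197348 -32.3109822  133.5       ]
lug [317.725 200.225] 14.275 [666.52926093  98.68286196 245.        ] px/mm r
box center from front lug [699.50924185  90.4172187 ]
panel [539.62898749  -3.77475538  52.40493405] [-0.33382647  0.08263867  0.93900518] 20.114844444184595 166.09596113180433 0.24118098302093208
```

View pics/crop_k2.png

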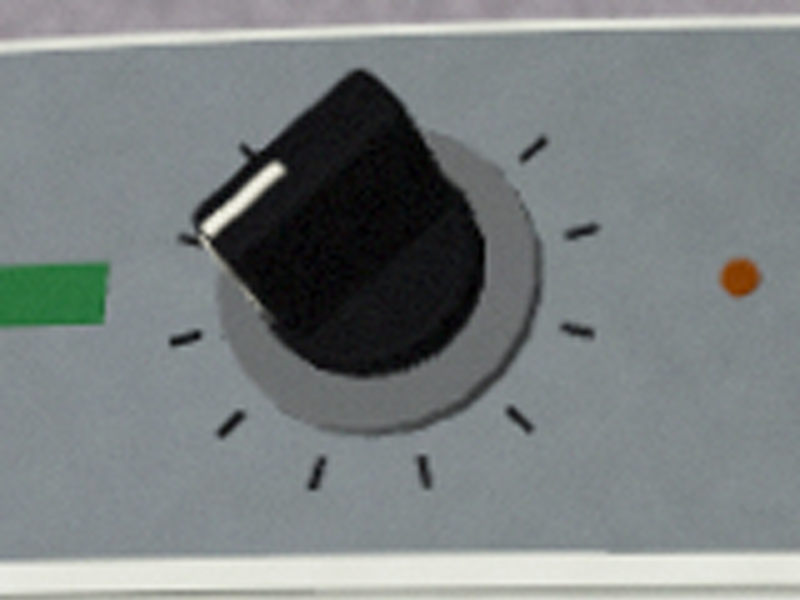

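Panel lean is 20.1° towards the robot, as described, and lug spacing is 67.7 mm (68 expected). Relative shift to the clamped box is (-30.6, -122.6) mm, with the headings already within 0.2°. I'll move over it and descend to 10 mm above.

```bash
python3 -m inch '{"grip":[-1,-1,-1,-1,-1,-1,-1,-1],"travel":[[-1,-4,0],[-2,-8,0],[-2.8,-11,0],[-3.06,-12.26,-1],[-3.06,-12.26,-3],[-3.06,-12.26,-4.5],[-3.06,-12.26,-5.5],[-3.06,-12.26,-5.5]],"turn":[[0,0,0],[0,0,0],[0,0,0],[0,0,0],[0,0,0],[0,0,0],[0,0,0],[0,0,0]]}' 35
python3 - <<'E'
from h import *
s=manip.read_state(); print(s['eef_pos'],np.degrees(s['eef_rot']),s['wrist_force'])
for n in('side','scene'):
    im,d,c=snap(n,n+'3')
    a=(340,160,430,230) if n=='side' else (230,170,330,260)
    cv2.imwrite(f'pics/c3{n}.png',cv2.resize(im[a[1]:a[3],a[0]:a[2]],None,fx=6,fy=6,interpolation=cv2.INTER_CUBIC)[:,:,::-1])
E
```

```text
clock: 5.48
eef_pos: [668.3, -29.2, 150.6]
eef_rot: [3.141, -0.001, 2.901]
wrist_force: [-0.1, 0.8, -2.6]
finger_gap: 60.0
[668.25510559 -29.1989149  150.61304602] [ 1.79966429e+02 -3.32469225e-02  1.66187596e+02] [-0.08404088  0.7818644  -2.56572168]
```

View pics/c3side.png

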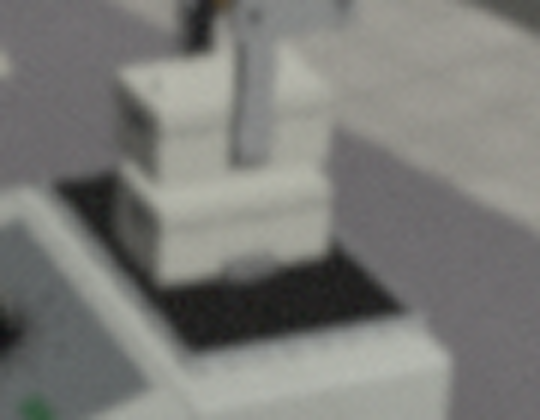

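View pics/c3scene.png

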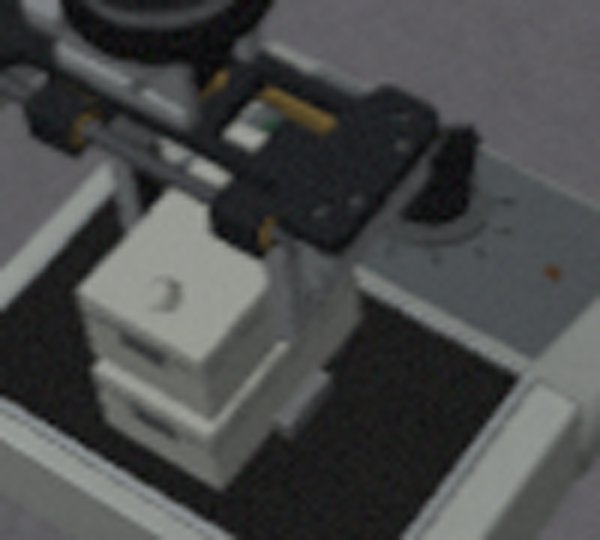

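The held box hangs about 10 mm over the clamped one, parallel to it, but about 3 mm short. I'll correct the remaining offset and descend slowly.

```bash
python3 - <<'E'
from h import *
s=manip.read_state(); print(s['eef_pos'],np.degrees(s['eef_rot']),s['wrist_force'])
E
python3 -m inch '{"grip":[-1,-1,-1],"travel":[[0.14,-0.32,0],[0.14,-0.32,0],[0.14,-0.32,-0.2]],"turn":[[0,0,-0.2],[0,0,-0.2],[0,0,-0.2]]}' 35
```

```text
[668.71873844 -29.49344302 151.94157713] [1.79950743e+02 7.98405489e-02 1.66170405e+02] [-0.80794289  0.05920446 -2.80535689]
clock: 5.95
eef_pos: [670.3, -32.8, 150.2]
eef_rot: [3.141, 0.002, 2.897]
wrist_force: [0.7, 0.9, -4.2]
finger_gap: 59.8
```

```bash
python3 -m inch '{"grip":[-1,-1,-1,-1,-1,-1],"travel":[[-0.03,0.03,-0.2],[-0.03,0.03,-0.4],[-0.03,0.03,-0.55],[-0.03,0.03,-0.7],[-0.03,0.03,-0.85],[-0.03,0.03,-0.85]],"turn":[[0,0,0],[0,0,0],[0,0,0],[0,0,0],[0,0,0],[0,0,0]]}' 35
python3 - <<'E'
from h import *
for i in range(1):
    s=manip.read_state(); print(s['eef_pos'],np.degrees(s['eef_rot']),s['wrist_force'],s['moment'])
E
```

```text
clock: 6.7
eef_pos: [669.9, -32.5, 141.5]
eef_rot: [3.141, 0.002, 2.897]
wrist_force: [0.9, 0.2, -3.1]
finger_gap: 59.7
[669.91069898 -32.51224117 141.52673876] [1.79947561e+02 1.00312185e-01 1.65960228e+02] [ 0.93840606  0.15858937 -3.14762422] [-0.01241086 -0.00198038  0.00386731]
```

No contact force at 141.5 mm. Standing on the lugs would have stopped it at about 145, so the lugs are entering the recesses.

```bash
python3 -m inch '{"grip":[-1,-1,-1],"travel":[[0,0,-0.1],[0,0,-0.15],[0,0,-0.15]],"turn":[[0,0,0],[0,0,0],[0,0,0]]}' 35;  python3 -m inch '{"grip":[-1,-1,-1],"travel":[[0,0,-0.05],[0,0,-0.1],[0,0,-0.1]],"turn":[[0,0,0],[0,0,0],[0,0,0]]}' 35
```

```text
clock: 7.08
eef_pos: [669.9, -32.5, 140.0]
eef_rot: [3.141, 0.002, 2.897]
wrist_force: [0.2, -1.1, -3.6]
finger_gap: 59.9
clock: 7.45
eef_pos: [670.0, -32.5, 139.5]
eef_rot: [3.141, 0.002, 2.897]
wrist_force: [-2.6, 0.3, 3.0]
finger_gap: 59.6
```

Seated: the force changed sign at TCP z 139.5 (predicted 139.4). I'll release and lift off.

```bash
python3 -m inch '{"grip":[0.8,0.8,0.8,0.8,0.8,0.8,0.8,0.8,0.8,0.8],"travel":[[0,0,0.03],[0,0,0.05],[0,0,0.05],[0,0,0.05],[0,0,2],[0,0,5],[0,0,9],[-2,0.5,12],[-4,1,13],[-4,1,13]],"turn":[[0,0,0],[0,0,0],[0,0,0],[0,0,0],[0,0,0],[0,0,0],[0,0,0],[0,0,0],[0,0,0],[0,0,0]]}' 25
python3 - <<'E'
from h import *
s=manip.read_state(); print(s['eef_pos'],np.degrees(s['eef_rot']),s['wrist_force'],s['joints'])
snap('wrist','w4')
im,d,c=snap('side','side4')
a=(340,160,430,230)
cv2.imwrite('pics/c4.png',cv2.resize(im[a[1]:a[3],a[0]:a[2]],None,fx=6,fy=6,interpolation=cv2.INTER_CUBIC)[:,:,::-1])
E
```

```text
clock: 8.7
eef_pos: [629.8, -22.3, 272.2]
eef_rot: [3.14, 0.006, 2.897]
wrist_force: [-0.6, -0.5, 0.9]
finger_gap: 84.8
[629.83711824 -22.33049049 272.2015181 ] [179.91383348   0.32267607 165.97745116] [-0.63512719 -0.49506703  0.94821029] [-9.38213450e-02  4.44559642e-01  1.17201523e+00  6.40939522e-04
  1.51922394e+00 -1.41991345e+00]
```

View pics/w4.png

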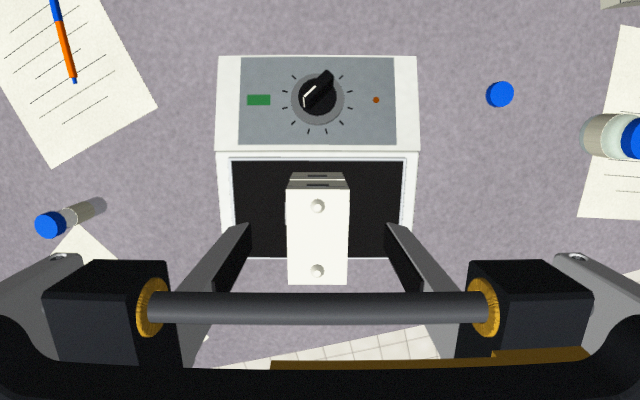

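View pics/c4.png

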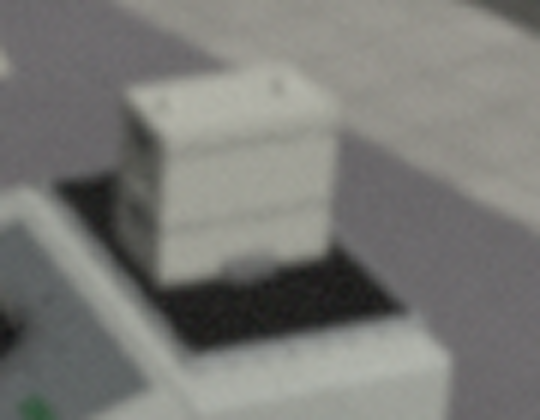

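The boxes are stacked flush, with a single seam and no gap in the side crop, and the top lugs are at (317,206) and (317,270) in the wrist view. Now I'll measure the stack height, the knob axis and the pointer.

```bash
cat > knob.py <<'E'
from h import *
import sys
def knob(f,win):
    im,P=cloud(f); _,_,T,k=load(f)
    u0,v0,u1,v1=win
    sub=im[v0:v1,u0:u1].astype(int); Q=P[v0:v1,u0:u1].reshape(-1,3)
    hsv=cv2.cvtColor(im[v0:v1,u0:u1],cv2.COLOR_RGB2HSV)
    # robust plane fit from panel-coloured pixels
    g=sub.mean(2).ravel(); m=(g>110)&(g<190)&np.isfinite(Q[:,2])
    X=Q[m]
    for _ in range(6):
        c=X.mean(0); n=np.linalg.svd(X-c,full_matrices=False)[2][2]; n=n*np.sign(n[2]); r=(Q-c)@n; X=Q[m&(np.abs(r)<max(1.5,0))] if _>1 else Q[m&(np.abs(r)<6)]
    print('plane c',c,'n',n,'lean',np.degrees(np.arccos(n[2])),'az',np.degrees(np.arctan2(n[1],n[0])),len(X))
    return im,P,T,k,c,n
def frame(n):
    u=np.array([n[0],n[1],0.]); u-=n*(u@n); u/=np.linalg.norm(u); w=np.cross(n,u); return u,w  # u toward user, ccw about n
E
python3 - <<'E'
from knob import *
win=(240,62,396,142)
im,P,T,k,c,n=knob('w4',win); u,w=frame(n)
print('stack top z',np.nanmedian(P[225:255,300:330,2]), 'lower platform', )
g=cv2.cvtColor(im,cv2.COLOR_RGB2GRAY)
# ticks: dark small comps on panel
m=np.zeros_like(g); m[62:142,240:396]=(g[62:142,240:396]<105)
nn,l,st,cc=cv2.connectedComponentsWithStats(m)
t=[cc[i] for i in range(1,nn) if 4<st[i,4]<45]
W=onplane(t,T,k,n,c@n)
ab=np.c_[(W-c)@u,(W-c)@w]
(x,y),_,_ = (0,0),0,0
from scipy.optimize import least_squares
s=least_squares(lambda p:np.hypot(ab[:,0]-p[0],ab[:,1]-p[1])-p[2],[0,0,35],loss='soft_l1')
ctr=c+u*s.x[0]+w*s.x[1]; print('r',s.x[2],'ctr',ctr,'res',np.round(s.fun,1))
ang=np.degrees(np.arctan2(ab[:,1]-s.x[1],ab[:,0]-s.x[0])); print('tick ang',np.sort(np.round(ang)))
# pointer: white pixels on top plane (43 above panel)
m=np.zeros_like(g); m[75:115,297:340]=g[75:115,297:340]>150
nn,l,st,cc=cv2.connectedComponentsWithStats(m)
for i in range(1,nn):
    if st[i,4]>8:
        v,uu=np.where(l==i); W=onplane(np.c_[uu,v],T,k,n,c@n+43); d=W-ctr
        a=np.c_[d@u,d@w]; mm=a.mean(0); e=np.linalg.svd(a-mm)[2][0]
        print(st[i],'h',np.nanmedian((P[l==i]-c)@n),'mean',mm,np.degrees(np.arctan2(mm[1],mm[0])),'dir',np.degrees(np.arctan2(e[1],e[0])))
# dark top cloud
m=(g<70); D=(P-c)@n; mm=m&(D>36)&(D<50); mm[:62]=0; mm[142:]=0
Q=P[mm]; d=Q-ctr; a=np.c_[d@u,d@w]; a=a[np.hypot(*a.T)<40]; print(len(a),'top',cv2.minAreaRect(a.astype(np.float32)),'h',np.median(D[mm]))
c2=cv2.resize(im[55:150,245:390],None,fx=5,fy=5,interpolation=cv2.INTER_CUBIC); cv2.imwrite('pics/crop_k4.png',c2[:,:,::-1])
E
```

```text
plane c [540.02749741   0.57433344  50.31055653] n [-0.33099644  0.0833195   0.93994639] lean 19.957444349198028 az 165.8708665136036 9294
stack top z 174.92642737455728 lower platform
r 43.24872424605706 ctr [ 5.36124869e+02 -3.77536162e-01  4.90206459e+01] res [ -0.2  -0.1   0.2  -0.1  31.8  -0.3  -0.3 -10.8   0.3  -0.    0.3   0.3]
tick ang [-165. -141. -135. -105.  -90.  -75.  -45.   45.   75.  105.  135.  165.]
[303  86  13  21  45] h 42.94297840643467 mean [-12.66401834  10.62697502] 139.99840200066254 dir 149.66972774519866
419 top ((-1.1156902313232422, 0.34443092346191406), (14.627038955688477, 42.850013732910156), 44.178245544433594) h 42.10454499851305
```

View pics/crop_k4.png

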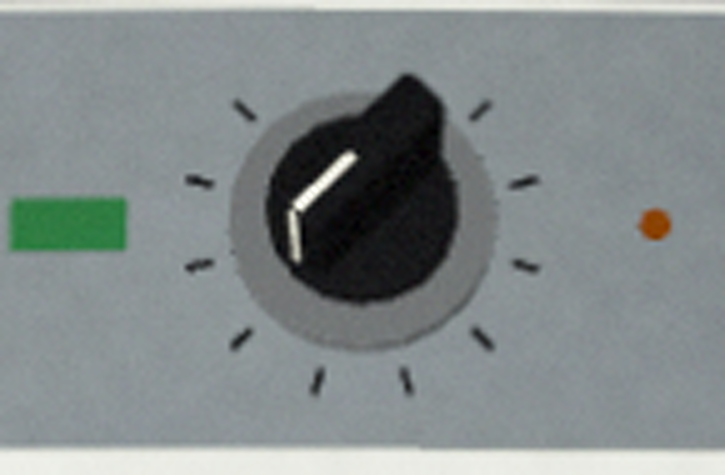

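The stack top reads 175 mm (177.6 expected; 183 would mean unlocked). The pointer faces 135° on the dial, the lower-left tick, which is click 6. Next I'll work out a standoff pose above the knob.

```bash
cat >> knob.py <<'E'
from scipy.spatial.transform import Rotation as Ro
N=np.array([-0.332,0.083,0.9397]); N/=np.linalg.norm(N); U,Wv=frame(N)
def Rt(phi):
    a=np.radians(phi); x=np.cos(a)*U+np.sin(a)*Wv; z=-N; return np.c_[x,np.cross(z,x),z]
def st():
    s=manip.read_state(); return np.array(s['eef_pos']),Ro.from_euler('xyz',s['eef_rot']),s
def phi_of(R):
    x=R.as_matrix()[:,0]; return np.degrees(np.arctan2(x@Wv,x@U))
def delta(p,phi):
    p0,R0,s=st(); print('shift cm',np.round((p-p0)/10,2),'rotvec deg',np.round(np.degrees((Ro.from_matrix(Rt(phi))*R0.inv()).as_rotvec()),1),'phi now',phi_of(R0),'tilt err',np.degrees(np.arccos(min(1,-R0.as_matrix()[:,2]@N))))
    print('pos',p0,'j6',np.degrees(s['joints'][5]),'F',np.round(s['wrist_force'],1),'M',np.round(s['moment'],2),'gap',s['finger_gap'])
E
python3 - <<'E'
from knob import *
ctr=np.array([535.8,-.3,49.8]); delta(ctr+95*N,-45); print(N,U)
E
```

```text
shift cm [-12.6    3.02 -13.07] rotvec deg [  3.1 -20.2 -44.5] phi now -0.0042743019755715015 tilt err 19.862463752276458
pos [630.27674128 -22.62566243 269.79353725] j6 -81.35766591091266 F [0.1 0.5 0.1] M [ 0.02 -0.01  0.05] gap 84.87613762240109
[-0.33197525  0.08299381  0.93962996] [-0.91157496  0.22789374 -0.34219226]
```

```bash
python3 -m inch '{"grip":[0.2,0.2,0.2,0.2,0.2,0.2,0.2,0.2,0.2],"travel":[[-3,0.7,0],[-7,1.7,0],[-10,2.5,-1],[-12.5,3,-4],[-12.6,3,-8],[-12.6,3,-11],[-12.6,3,-13],[-12.6,3,-13],[-12.6,3,-13]],"turn":[[0.5,-3.4,-7.5],[1,-6.8,-15],[1.5,-10,-22],[2,-13.5,-30],[2.6,-17,-37],[3.1,-20.2,-44.5],[3.1,-20.2,-44.5],[3.1,-20.2,-44.5],[3.1,-20.2,-44.5]]}' 25
python3 - <<'E'
from knob import *
snap('wrist','w5'); ctr=np.array([535.8,-.3,49.8]); delta(ctr+95*N,-45)
print(manip.look_for('wrist','selector_grip'))
E
```

```text
clock: 9.93
eef_pos: [505.0, 7.2, 140.5]
eef_rot: [2.888, 0.245, 2.08]
wrist_force: [-0.1, -0.6, 0.8]
finger_gap: 56.6
shift cm [-0.07  0.03 -0.16] rotvec deg [-0.   0.1 -0. ] phi now -44.9930364344065 tilt err 0.11659929406246267
pos [505.0021584    7.24210114 140.68694059] j6 -27.79964749521258 F [ 0.  -0.4 -0.5] M [-0.03  0.19  0.04] gap 56.46569795600974
[{'bbox': [291.9, 175.2, 347.5, 237.3], 'p': 0.58}]
```

View pics/w5.png

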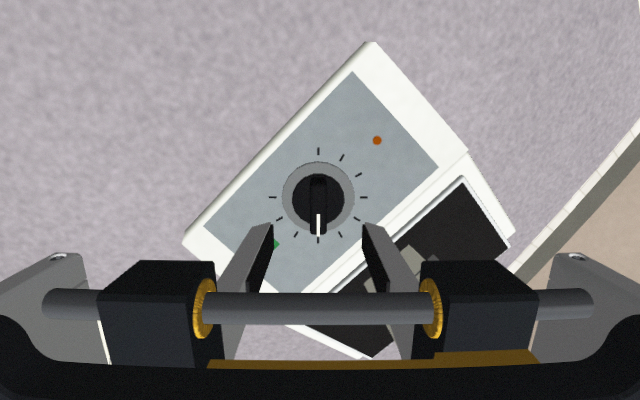

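The knob bar is at (318,197), parallel to the tool and centred between the fingers, with the pointer down at (318,235). I'll take one axis measurement from the bar top and ticks, then descend.

```bash
cat >> knob.py <<'E'
def barfit(f,win,ctr):
    im,P=cloud(f); g=cv2.cvtColor(im,cv2.COLOR_RGB2GRAY)
    D=(P-ctr)@N; a=(P-ctr)@U; b=(P-ctr)@Wv
    m=(g<75)&(D>36)&(D<50)&(np.hypot(a,b)<32); Q=np.c_[a[m],b[m]]
    pl=(g>90)&(g<190)&(np.hypot(a,b)<48)&(np.hypot(a,b)>38); print('panel h',np.nanmedian(D[pl]),'top h',np.median(D[m]))
    rect=cv2.minAreaRect(Q.astype(np.float32)); print(len(Q),rect)
    wm=(g>150)&(D>36)&(D<50)&(np.hypot(a,b)<30); print('white at',a[wm].mean(),b[wm].mean(),'angle',np.degrees(np.arctan2(b[wm].mean(),a[wm].mean())),wm.sum())
E
python3 - <<'E'
from knob import *
ctr=np.array([535.8,-.3,49.8]); barfit('w5',None,ctr)
E
```

```text
panel h 0.7622293586089318 top h 42.54904280056461
774 ((-0.20740318298339844, -1.0274486541748047), (13.259166717529297, 42.729103088378906), 44.89399719238281)
white at -9.553054940105648 8.409656228158834 angle 138.64219260835458 65
```

```bash
python3 -m inch '{"grip":[0.2,0.2,0.2,0.2,0.2,0.2],"travel":[[0.8,-0.2,-2.4],[1.5,-0.33,-4.5],[2,-0.44,-6],[2.4,-0.53,-7.1],[2.4,-0.53,-7.1],[2.4,-0.53,-7.1]],"turn":[[0,0,0],[0,0,0],[0,0,0],[0,0,0],[0,0,0],[0,0,0]]}' 20
python3 -m inch '{"grip":[-1,-1,-1,-1],"travel":[[0,0,0],[0,0,0],[0,0,0],[0,0,0]],"turn":[[0,0,0],[0,0,0],[0,0,0],[0,0,0]]}' 20
python3 - <<'E'
from knob import *
ctr=np.array([535.8,.3,49.8]); delta(ctr+20*N,15)
E
```

```text
clock: 10.78
eef_pos: [529.1, 2.0, 70.3]
eef_rot: [2.887, 0.246, 2.08]
wrist_force: [-0.2, 1.1, 0.0]
finger_gap: 56.6
clock: 11.28
eef_pos: [529.1, 2.0, 70.3]
eef_rot: [2.887, 0.246, 2.08]
wrist_force: [-0.1, -0.1, 0.1]
finger_gap: 20.1
shift cm [ 0.   -0.   -0.17] rotvec deg [-20.    5.1  56.3] phi now -44.99434354809165 tilt err 0.17315557167092638
pos [529.12741892   2.00028272  70.34011448] j6 -26.712704328639063 F [-0.1 -0.1  0.1] M [-0.05  0.15 -0.03] gap 20.100392332830104
```

```bash
python3 -m inch '{"grip":[-1,-1,-1],"travel":[[0,0,0],[0,0,0],[0,0,0]],"turn":[[0,0,0],[0,0,0],[0,0,0]]}' 20
```

```text
clock: 11.65
eef_pos: [529.5, 2.2, 70.5]
eef_rot: [2.886, 0.246, 2.08]
wrist_force: [4.4, 1.7, -0.5]
finger_gap: 13.9
```

Gripped at 13.9 mm. I'll turn 60° anticlockwise (two clicks).

```bash
python3 -m inch '{"grip":[-1,-1,-1,-1,-1,-1,-1,-1,-1],"travel":[[0,0,0],[0,0,0],[0,0,0],[0,0,0],[0,0,0],[0,0,0],[0,0,0],[0,0,0],[0,0,0]],"turn":[[-2.3,0.6,6.6],[-4.6,1.2,13.2],[-7.3,1.8,20.7],[-10,2.5,28.2],[-13.3,3.3,37.6],[-16.6,4.2,47],[-19.9,5,56.4],[-19.9,5,56.4],[-19.9,5,56.4]]}' 20
python3 - <<'E'
from knob import *
ctr=np.array([535.8,.3,49.8]); delta(ctr+20*N,15)
E
```

```text
clock: 12.78
eef_pos: [529.7, 2.5, 70.5]
eef_rot: [-3.052, 0.339, -3.108]
wrist_force: [3.4, 5.0, -2.8]
finger_gap: 13.7
shift cm [-0.05 -0.06 -0.2 ] rotvec deg [-0.2  0.1 -0.1] phi now 15.033913264604223 tilt err 0.26088754749060195
pos [529.69361777   2.5347924   70.54380319] j6 -87.23366022089206 F [ 3.4  5.  -2.8] M [ 0.83 -0.38  0.35] gap 13.725573522527197
```

```bash
python3 -m inch '{"grip":[0.3,0.3,0.3,0.3,0.3,0.3,0.3,0.3,0.3],"travel":[[0,0,0],[0,0,0],[0,0,0],[0,0,0],[-0.5,0.1,1.3],[-1,0.25,2.8],[-1.66,0.42,4.7],[-2,0.5,5.6],[-2,0.5,5.6]],"turn":[[0,0,0],[0,0,0],[0,0,0],[0,0,0],[0,0,0],[0,0,0],[0,0,0],[0,0,0],[0,0,0]]}' 20
python3 - <<'E'
from knob import *
snap('wrist','w6'); ctr=np.array([535.8,.3,49.8]); delta(ctr+80*N,-75); barfit('w6',None,ctr)
E
```

```text
clock: 13.9
eef_pos: [509.9, 7.6, 127.5]
eef_rot: [-3.051, 0.34, -3.108]
wrist_force: [0.4, 0.2, -0.3]
finger_gap: 60.9
shift cm [-0.05 -0.06 -0.18] rotvec deg [ 29.8  -7.2 -84.6] phi now 15.031566829453274 tilt err 0.2791398111741038
pos [509.72010967   7.56610041 126.78874918] j6 -87.88685133703635 F [0.4 0.4 0.7] M [0.05 0.17 0.08] gap 60.96409264663567
panel h -0.08852388333292469 top h 41.75346571239258
871 ((0.4392261505126953, 0.5705890655517578), (43.06642532348633, 13.348001480102539), 15.12022590637207)
white at -12.849280403900512 -2.6412573656577933 angle -168.3842597382893 71
```

View pics/w6.png

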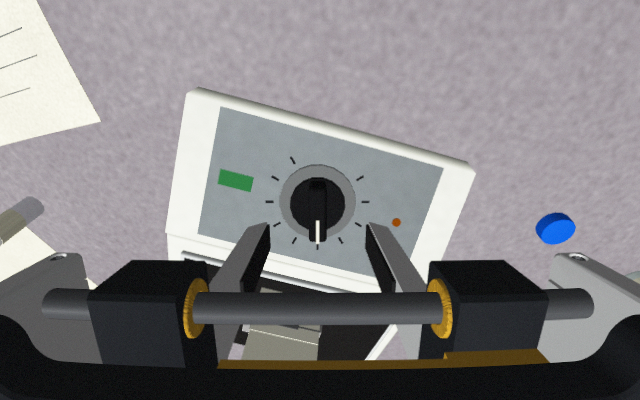

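The pointer at (318,232) is now at -165°, click 4, as expected. I'll turn the empty gripper back half a turn, then go down again.

```bash
python3 -m inch '{"grip":[0.3,0.3,0.3,0.3,0.3,0.3,0.3,0.3,0.3,0.3],"travel":[[0,0,0],[0,0,0],[0,0,0],[0,0,0],[0,0,0],[0,0,0],[0,0,0],[0,0,0],[0,0,0],[0,0,0]],"turn":[[3.3,-0.8,-9.4],[6.6,-1.7,-18.8],[10,-2.5,-28.2],[13.3,-3.3,-37.6],[16.6,-4.2,-47],[19.9,-5,-56.4],[23.2,-5.8,-65.8],[26.6,-6.6,-75.2],[29.9,-7.5,-84.6],[29.9,-7.5,-84.6]]}'
python3 -m inch '{"grip":[0.3,0.3,0.3,0.3,0.3,0.3,0.3,0.3,0.3,0.3],"travel":[[0,0,0],[0,0,0],[0,0,0],[0,0,0],[0,0,0],[0,0,0],[0,0,0],[0,0,0],[0,0,0],[0,0,0]],"turn":[[3.3,-0.8,-9.4],[6.6,-1.7,-18.8],[10,-2.5,-28.2],[13.3,-3.3,-37.6],[16.6,-4.2,-47],[19.9,-5,-56.4],[23.2,-5.8,-65.8],[26.6,-6.6,-75.2],[29.9,-7.5,-84.6],[29.9,-7.5,-84.6]]}'
python3 - <<'E'
from knob import *
ctr=np.array([535.8,.3,49.8]); delta(ctr+21*N,-165)
E
```

```text
clock: 15.2
eef_pos: [509.6, 7.5, 126.1]
eef_rot: [2.8, 0.091, 1.573]
wrist_force: [-0.6, -0.1, 0.6]
finger_gap: 61.3
clock: 16.45
eef_pos: [509.4, 7.5, 125.8]
eef_rot: [3.042, -0.334, 0.038]
wrist_force: [-0.4, -0.4, -0.1]
finger_gap: 61.4
shift cm [ 1.94 -0.55 -5.62] rotvec deg [ 0.3 -0.2 -0.2] phi now -164.7120059794012 tilt err 0.26304573630406813
pos [509.43636755   7.51704396 125.77161657] j6 92.7757467303221 F [-0.4 -0.4 -0.1] M [0.03 0.29 0.02] gap 61.38196837374091
```

```bash
python3 -m inch '{"grip":[0.3,0.3,0.3,0.3,0.3,-1,-1,-1,-1,-1],"travel":[[0.7,-0.2,-2],[1.3,-0.37,-3.8],[1.75,-0.5,-5],[1.95,-0.55,-5.6],[1.95,-0.55,-5.6],[1.95,-0.55,-5.6],[1.95,-0.55,-5.6],[1.95,-0.55,-5.6],[1.95,-0.55,-5.6],[1.95,-0.55,-5.6]],"turn":[[0.3,-0.2,-0.2],[0.3,-0.2,-0.2],[0.3,-0.2,-0.2],[0.3,-0.2,-0.2],[0.3,-0.2,-0.2],[0.3,-0.2,-0.2],[0.3,-0.2,-0.2],[0.3,-0.2,-0.2],[0.3,-0.2,-0.2],[0.3,-0.2,-0.2]]}' 20
python3 -m inch '{"grip":[-1,-1,-1],"travel":[[0,0,0],[0,0,0],[0,0,0]],"turn":[[0,0,0],[0,0,0],[0,0,0]]}' 20
python3 - <<'E'
from knob import *
ctr=np.array([535.8,.3,49.8]); delta(ctr+20*N,-165)
E
```

```text
clock: 17.7
eef_pos: [529.0, 2.0, 69.8]
eef_rot: [3.048, -0.337, 0.033]
wrist_force: [-0.9, 10.2, 1.5]
finger_gap: 14.6
clock: 18.08
eef_pos: [529.0, 2.4, 69.8]
eef_rot: [3.048, -0.337, 0.033]
wrist_force: [-0.8, 5.8, 0.4]
finger_gap: 13.8
shift cm [ 0.02 -0.05 -0.12] rotvec deg [-0.  0. -0.] phi now -165.01474901982013 tilt err 0.04613111084603727
pos [528.9513055    2.44624203  69.79957021] j6 93.32476715710995 F [-0.8  5.8  0.4] M [1.   0.33 0.35] gap 13.787563927657887
```

Now I'll turn anticlockwise 105° in one call, then ease into the stop.

```bash
python3 -m inch '{"grip":[-1,-1,-1,-1,-1,-1,-1,-1,-1,-1],"travel":[[0,0,0],[0,0,0],[0,0,0],[0,0,0],[0,0,0],[0,0,0],[0,0,0],[0,0,0],[0,0,0],[0,0,0]],"turn":[[-3.3,0.8,9.4],[-6.6,1.7,18.8],[-10,2.5,28.2],[-13.3,3.3,37.6],[-16.6,4.2,47],[-19.9,5,56.4],[-23.2,5.8,65.8],[-26.6,6.6,75.2],[-29.9,7.5,84.6],[-33.2,8.3,94]]}' 20
python3 -m inch '{"grip":[-1,-1,-1,-1,-1,-1],"travel":[[0,0,0],[0,0,0],[0,0,0],[0,0,0],[0,0,0],[0,0,0]],"turn":[[-2,0.5,5.6],[-4,1,11.3],[-5.6,1.4,16],[-6.6,1.7,18.8],[-7.3,1.8,20.7],[-7.3,1.8,20.7]]}' 20
python3 - <<'E'
from knob import *
ctr=np.array([535.8,.3,49.8]); delta(ctr+20*N,-45); s=st()[2]; print('M along N',np.array(s['moment'])@N)
E
```

```text
clock: 19.32
eef_pos: [529.6, 2.1, 70.1]
eef_rot: [2.823, 0.147, 1.745]
wrist_force: [5.6, -2.6, -2.0]
finger_gap: 14.3
clock: 20.08
eef_pos: [529.8, 2.1, 70.2]
eef_rot: [2.898, 0.255, 2.121]
wrist_force: [4.2, 0.9, -2.5]
finger_gap: 13.9
shift cm [-0.06 -0.01 -0.16] rotvec deg [ 0.7 -0.1 -2.2] phi now -42.67300543578533 tilt err 0.09965379596502039
pos [529.76131257   2.07392229  70.18758229] j6 -29.115412296546392 F [ 4.2  0.9 -2.5] M [ 0.38 -0.37 -0.33] gap 13.938979728638305
M along N -0.4634061090663643
```

The moment about the knob axis is -0.46 N m at φ -42.7°, far above the detent torque, so the end stop at -45° is reached. Now I'll turn clockwise 120°, back to the -165° heading.

```bash
python3 -m inch '{"grip":[-1,-1,-1,-1,-1,-1,-1,-1,-1,-1],"travel":[[0,0,0],[0,0,0],[0,0,0],[0,0,0],[0,0,0],[0,0,0],[0,0,0],[0,0,0],[0,0,0],[0,0,0]],"turn":[[0.7,-0.2,-2.2],[0.7,-0.2,-2.2],[4,-1,-11.6],[7.3,-1.9,-21],[10.7,-2.7,-30.4],[14,-3.5,-39.8],[17.3,-4.4,-49.2],[20.6,-5.2,-58.6],[23.9,-6,-68],[27.3,-6.8,-77.4]]}' 20
python3 - <<'E'
from knob import *
ctr=np.array([535.8,.3,49.8]); delta(ctr+20*N,-165)
E
```

```text
clock: 21.32
eef_pos: [529.1, 2.1, 69.9]
eef_rot: [2.853, -0.197, 0.738]
wrist_force: [-3.8, 2.4, 1.2]
finger_gap: 13.6
shift cm [ 0.01 -0.02 -0.13] rotvec deg [ 13.2  -3.4 -37.3] phi now -125.30810620065947 tilt err 0.12630975069560801
pos [529.08357593   2.13731099  69.88678202] j6 53.83441625809972 F [-3.8  2.4  1.2] M [0.4  0.78 0.09] gap 13.616799682976374
```

```bash
python3 -m inch '{"grip":[-1,-1,-1,-1,-1,-1,-1],"travel":[[0,0,0],[0,0,0],[0,0,0],[0,0,0],[0,0,0],[0,0,0],[0,0,0]],"turn":[[3.3,-0.8,-9.4],[6.6,-1.7,-18.8],[9.5,-2.4,-27],[11.5,-2.9,-32.5],[13.2,-3.4,-37.3],[13.2,-3.4,-37.3],[13.2,-3.4,-37.3]]}' 20
python3 - <<'E'
from knob import *
ctr=np.array([535.8,.3,49.8]); delta(ctr+20*N,-165); print(np.array(st()[2]['moment'])@N)
E
```

```text
clock: 22.2
eef_pos: [528.9, 2.5, 69.8]
eef_rot: [3.047, -0.336, 0.034]
wrist_force: [-0.2, 5.2, 0.2]
finger_gap: 13.9
shift cm [ 0.03 -0.05 -0.12] rotvec deg [ 0.  -0.1 -0.1] phi now -164.9390040676972 tilt err 0.04736576072811492
pos [528.88630651   2.45533447  69.79852603] j6 93.33871192701855 F [-0.2  5.2  0.2] M [0.97 0.31 0.31] gap 13.872249804434095
-0.0029487050461957536
```

Zero torque at -165°. I'll release, retreat and check.

```bash
python3 -m inch '{"grip":[0.3,0.3,0.3,0.3,0.3,0.3,0.3,0.3,0.3,0.3],"travel":[[0,0,0],[0,0,0],[0,0,0],[0,0,0],[-0.5,0.1,1.3],[-1.2,0.3,3.3],[-2,0.5,5.6],[-3,0.75,8.5],[-3.6,0.9,10.2],[-3.6,0.9,10.2]],"turn":[[0,0,0],[0,0,0],[0,0,0],[0,0,0],[0,0,0],[0,0,0],[0,0,0],[0,0,0],[0,0,0],[0,0,0]]}' 20
python3 - <<'E'
from knob import *
snap('wrist','w7'); ctr=np.array([535.8,.3,49.8]); delta(ctr+80*N,-165); barfit('w7',None,ctr)
im,d,c=snap('scene','scene7'); snap('side','side7')
im,P=cloud('side7')
E
```

```text
clock: 23.45
eef_pos: [493.1, 11.6, 173.6]
eef_rot: [3.047, -0.339, 0.034]
wrist_force: [-0.2, -0.6, 0.8]
finger_gap: 61.1
shift cm [ 1.63 -0.46 -4.75] rotvec deg [ 0.   0.  -0.1] phi now -164.93815082397518 tilt err 0.037764948239162946
pos [492.89926818  11.51662219 172.44199375] j6 92.18161010780237 F [-0.4 -0.8  0. ] M [-0.02  0.31  0.04] gap 60.75500889735677
panel h 176.41563981505584 top h 41.26487762694169
611 ((-0.8067150115966797, 0.6362857818603516), (43.25855255126953, 13.744000434875488), 14.742657661437988)
white at -12.536287934016995 -2.8290614455399252 angle -167.2830948757498 60
```

View pics/w7.png

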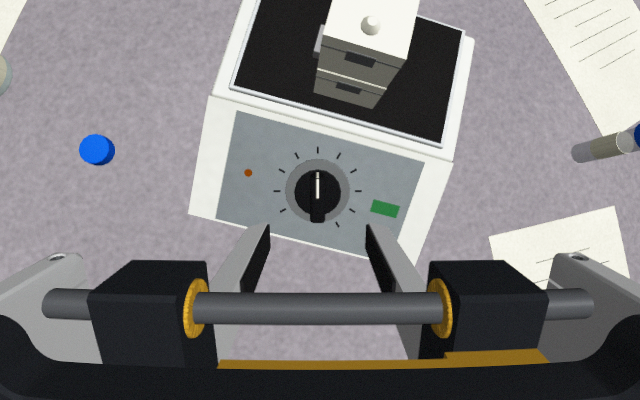

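View pics/scene7.png

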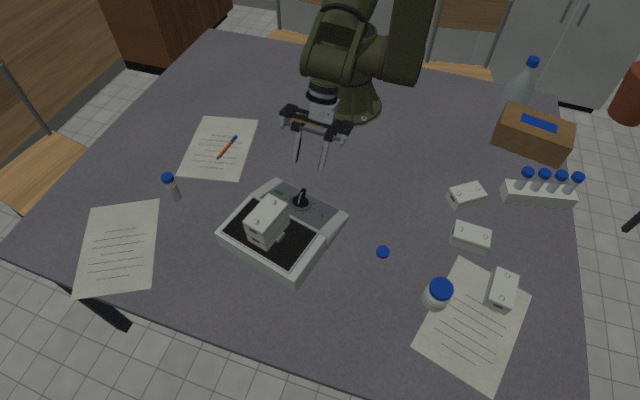

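View pics/side7.png

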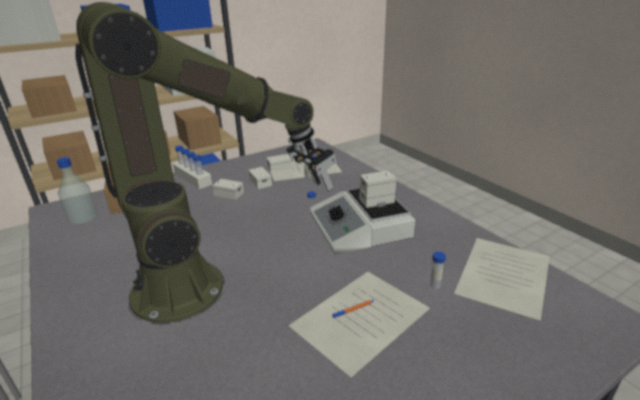

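The pointer at (318,185) lines up with the tick at (318,150), at -165°, which is click 4. The stack is flush and the bystanders haven't moved: jar (438,293), cap (383,252), tube (170,187) and pen (228,148). The gripper is clear, so I'll hand in.

```bash
python3 -m inch '{"grip":[0.3,0.3],"travel":[[0,0,0],[0,0,0]],"turn":[[0,0,0],[0,0,0]]}' 20
python3 -c "
from cell import manip
print(manip.sign_off())"
```

```text
clock: 23.85
eef_pos: [492.5, 11.4, 170.6]
eef_rot: [3.047, -0.334, 0.034]
wrist_force: [0.2, -0.4, 0.2]
finger_gap: 61.2
the job is handed in; nothing more can be done
None
```

The shaker is ready and the job is handed in, at 23.9 s on the robot's clock. The sign-off reports no verdict, so what follows rests on my own checks.

- **Box:** I picked the box farthest to the robot's right and set it on the clamped one. First contact came at the locked height, at a wrist reading of a few newtons, and the side view shows one flush seam.
- **Knob:** It started at click 6. I turned it back in two grasps to the end stop, where resistance reached 0.46 N m, well above the 0.05 to 0.1 N m a detent takes. From there I turned it 120° clockwise in a single grasp. After release, the bar measures about 0.3° from click 4.
- **Surroundings:** The jar, tube, tube cap and pen look unmoved in the final pictures. The gripper is clear, with wrist force near zero.

Two checks disagreed slightly:
- **Stack height:** The wrist depth put the top of the stack at 175 mm, where I expected about 177.6 mm. That camera also read the panel 1 to 2 mm low; an unlocked box would have read about 183 mm.
- **Panel height:** The automatic panel-height figure in the last knob check read 176 mm instead of about 0. It had probably picked up pixels off the panel. The bar top and pointer angle are measured separately and agree with the picture.

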